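# Snap the reading stand open and set the notebook on it

### The job

Set up the reading stand: push its sprung forked rest away from the lip side, over its dead centre, until it snaps back against its rear stop, without forcing the stand. Then take the black notebook out of its upright holder and stand it on its long edge in the stand's trough, centred and leaning back against the rest. Leave the other things on the desk where they are.

Things in the scene. Friction and masses are not known exactly. Their poses are not given: they have to be found in the camera images.
- stand: Reading stand, fixed: 120 x 200 mm wooden base; from front (-x of its frame) to rear (+x) a lip, a trough and a hinged steel fork, the rest. Origin on the desk, y along the trough. Press no part of it with over 15 N. A friction clutch sets both stops of the rest together by +-0.35 rad, differs each time and is not reported: where prongs and rear stop are must be felt or seen.
- stand_trough (a point): Centre of the trough floor, 18 mm above the desk, axes as the stand. The trough is 34 mm wide in x (lip's rear face 17 mm in front of this point, rest 17 mm behind) and 190 mm long in y; its floor falls to the rear by 15 degrees, so a book set in it upright tips back. The lip is 6 mm thick, its top 27 mm above this point.
- stand_hinge (a point): Middle of the rest's hinge axis, along the stand's y, 30 mm above the desk, 20 mm behind the trough centre; axes as the stand. The rest is a flat fork 6 mm thick: two prongs 26 mm wide centred at y = +-45 mm, 64 mm clear between them, each tipped by a free-turning brass roller of 14 mm diameter 118 mm from the axis; a cross bar joins them up to 35 mm from the axis, above it nothing. Open, the fork stands up to 156 mm above the desk.
- rest (a joint): Angle of the rest from its front stop: 0 folded forward over the trough (0.13 to 0.83 rad ahead of vertical by the clutch), 0.90 at the rear stop (0.07 to 0.77 rad behind vertical). Let go under 0.70 to 0.79 it springs to 0, over it to 0.90. A level push 60 mm over the hinge meets up to 9 N, fading to none at dead centre; then the fork springs only 7 to 14 mm ahead and stops hard.
- holder: Upright wooden holder fixed to the desk, 75 x 150 mm foot 6 mm thick, origin on the desk under its centre: two parallel walls along its y, 6 mm thick, 120 mm long, tops 46 mm above the desk, with a 17 mm slot between them (along y through the origin).
- notebook_mid (a point): Centre of the loose black notebook, 140 x 90 x 13 mm, 0.08 to 0.17 kg, axes: x along its 140 mm length, y along its 90 mm height, z through its 13 mm thickness. It starts on its long edge in the holder's slot, y up, z along the holder's x, its centre 51 mm and its top 96 mm above the desk.
- inkwell: Bystander: loose round inkwell, 83 mm wide, 84 mm high, origin at its underside.
- rubber_stamp: Bystander: loose rubber stamp, 26 x 54 mm, 69 mm high, origin at its underside.
- mug: Bystander: loose stoneware mug with a handle, 82 x 118 mm, 94 mm high, origin at its underside.

How it is judged:
By the outcome, as a careful person would: the job done as asked, in the order asked, and still so for the second after the job is handed in, with the robot touching nothing.
It also fails if it takes over 67 s, if anything falls off the work surface, if the arm or the gripper's body presses on something with over 40 N, if the wrist force passes 120 N, or if a joint passes its speed limit or range.

### The arm

A 6-joint arm with a two-finger parallel gripper is mounted at the origin on the work surface; the furniture and walls round the work are solid. World frame = base frame: x ahead of the robot, y to its left, z up, the work surface at z = 0. Lengths are in m, angles in rad, forces in N, time in s.
With the tool pointing down it reaches from about 0.275 to 0.85 m from the base axis. Payload 5.2 kg.
Tool frame: the origin (TCP) lies at the very end of the fingers, on their centre line; the grasp point (between the pads) lies 19 mm behind it (grip_depth is the distance from the TCP to the grasp point, in m); z points along the fingers, y is the line along which they close (so a half turn about z gives the same grasp; the last joint's range is limited). The gripper opens to 85 mm and grips with 20 to 120 N. Pads are 22 mm wide; open, the fingers measure 114 mm over their backs; the gripper's body (76 mm by 85 mm) begins 54 mm behind the grasp point. The pads swing forward as they close: fully open they stand 13 mm farther back than shut.
Start: joints at [-1.451, 0.259, 1.535, -0, 1.348, -0.203], TCP at [0.174, -0.522, 0.231] pointing down, gripper open.
Joint ranges: [-3.14, 3.14], [-0.91, 2.08], [0.19, 2.58], [-1.22, 4.36], [0.22, 2.71], [-3.12, 3.12]. Speed limits (rad/s): [2.57, 2.57, 3.14, 3.14, 3.14, 3.14].

### API

Orientations are given as a unit quaternion [x, y, z, w].
In Python, from station import state, capture, finish_job, grip_depth gives the robot as it stands.
- The arm moves only by the tool jog_arm, never from a script. Its argument "steps" is a list of rows, each an object with "angular": the turn, a rotation vector about the tool's x, y, z in degrees, a list of three; "translation": the shift along the tool's x, y, z in mm, a list of three; "gripper": the closure in counts, from 0 (fully open) to 255 (shut). A call has 1 to 10 rows; each row is the pose to reach, as a shift and turn from the pose commanded when the call began, along the tool's axes at that moment; what a row does not reach only later rows make up. A row lasts 1/12 s, in which the tool goes at most 41.7 mm and 7.16 degrees, less where a joint would pass 70% of its speed; a pose out of reach is approached as far as the arm can. A call with a gripper value outside its range is refused whole. The fingers move at their own pace and stop on an object; "grip_force" is the grip in N (left out, the last holds). Time passes only in rows, so rows that repeat a pose let the fingers close. It gives the time, the measured TCP pose, the force, the opening and the grip force at its end, in the units of the state.
- state(): the state, without advancing time (a new reading comes with each control period).
- capture(name): name is "scene" or "top" or "wrist"; returns a dict with "img" (400x640x3 uint8, red, green, blue), "depth" (400x640 float32, m along the optical axis (not along the pixel's ray), 0 where there is no reading), "fx", "fy", "cx", "cy" (pixels), "k1" (the pictures are not rectified: a ray, as slopes to the right and down, at radius r is drawn at 1 + k1 r^2 times it, then the intrinsics apply), "world_to_cam" (4x4, takes a point from world to camera coordinates). Camera axes: x right, y down, z forward; pixel columns grow to the right and rows downward; lengths in m; the calibration is good to about 2 mm. A picture is of the moment at which its call begins.
- finish_job(): hands the job in; it is judged then, once.
The state is a dict: "time_s": time; "joint_pos": joint angles; "dq": joint speeds; "joint_efforts": joint torques, N m; "ee_pos": TCP position; "eef_rot": TCP orientation; "ft_force": force on the tool from outside, world axes, zero at the start; "wrist_torque": the same for the moment, N m; "grip_width": finger opening in m; "gripper_force": force on a finger pad.
Only numpy, scipy, OpenCV 4.12 (cv2) and the standard library are available. Lean on these libraries where they do the work, as an engineer would, in place of code of your own. Each camera call takes 0.05 s, during which the arm holds its last target. There are 200 camera calls.

## Working session

There is one attempt and no reset: what is moved stays moved. The work goes in short steps, Python scripts to look and compute and a tool call to move; the robot and the scene stay as the last step left them, time stands still between calls to the robot, and variables do not carry over. Pictures are saved under pics/ and viewed, at most 12 in all, crops included, and the job is handed in when it is done.

Besides the shell and the picture viewer there is one more tool, called after "Request:" as a command line: name --argument value ..., lists and objects as JSON in quotes. jog_arm: Moves the arm, as the interface text tells. Its arguments: {"type":"object","properties":{"steps":{"type":"array"},"grip_force":{"type":"number"}},"required":["steps"]}

```bash
mkdir -p pics; cat > h.py <<'E'
import numpy as np, cv2
from station import state, capture, finish_job, grip_depth
from scipy.spatial.transform import Rotation as R
def cloud(c):
    v,u=np.mgrid[0:400,0:640]
    K=np.array([[c['fx'],0,c['cx']],[0,c['fy'],c['cy']],[0,0,1.]])
    p=cv2.undistortPoints(np.stack([u,v],-1).reshape(-1,1,2).astype(float),K,np.array([c['k1'],0,0,0.])).reshape(400,640,2)
    z=c['depth'].astype(float); P=np.dstack([p[...,0]*z,p[...,1]*z,z])
    M=np.linalg.inv(c['world_to_cam']); W=P@M[:3,:3].T+M[:3,3]; W[z==0]=np.nan
    return W
def snap(name,fn):
    c=capture(name); cv2.imwrite('pics/'+fn,c['img'][...,::-1]); np.save('pics/'+fn[:-4]+'.npy',cloud(c)); return c
E
python3 - <<'E'
from h import *
snap('scene','s1.png'); snap('top','t1.png')
s=state(); print(s['ee_pos'],s['eef_rot'],grip_depth,R.from_quat(s['eef_rot']).as_matrix().round(3))
E
```

```text
[ 0.1744395  -0.52110473  0.23056669] [ 9.87002553e-01  1.60702424e-01  2.79500232e-05 -8.31140632e-04] 0.0187 [[ 0.948  0.317 -0.   ]
 [ 0.317 -0.948  0.002]
 [ 0.    -0.002 -1.   ]]
```

View pics/s1.png

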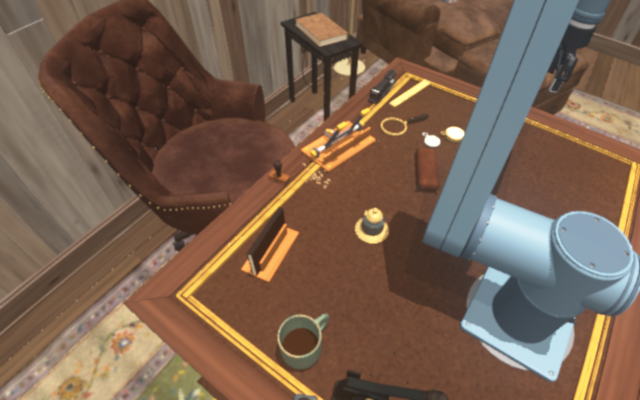

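View pics/t1.png

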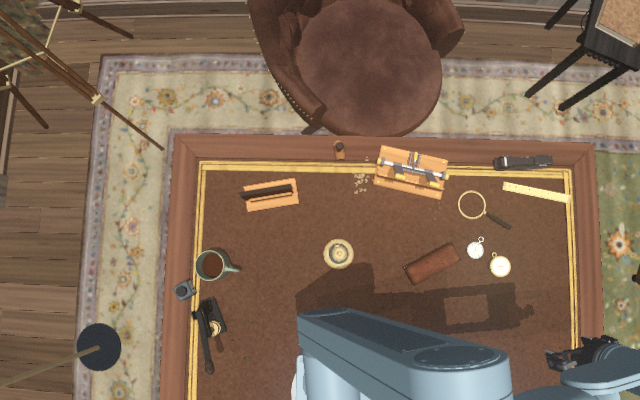

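```bash
python3 - <<'E'
import cv2,numpy as np
a=cv2.imread('pics/t1.png'); W=np.load('pics/t1.npy')
x=cv2.resize(a[135:215,362:462],None,fx=6,fy=6,interpolation=cv2.INTER_CUBIC)[:, :400*2]
y=cv2.resize(a[165:225,232:312],None,fx=6,fy=6,interpolation=cv2.INTER_CUBIC)
s=cv2.imread('pics/s1.png'); 
z=cv2.resize(s[110:180,290:390],None,fx=6,fy=6,interpolation=cv2.INTER_CUBIC)
cv2.imwrite('pics/c1.png',cv2.resize(x,(600,480))[:,:]); 
cv2.imwrite('pics/c2.png',np.vstack([cv2.resize(z,(400,280)),cv2.resize(y,(400,300))]))
for v in range(146,200,3):
    print(v,' '.join('%d'%(1000*W[v,u,2]) if W[v,u,2]==W[v,u,2] else 'x' for u in range(370,454,3)))
def fit(u0,u1,v0,v1,lo,hi):
    p=W[v0:v1,u0:u1].reshape(-1,3); p=p[(p[:,2]>lo)&(p[:,2]<hi)]
    r=cv2.minAreaRect((p[:,:2]*1000).astype(np.float32)); print(len(p),r,cv2.boxPoints(r).round(0).tolist(), np.median(p[:,2]))
fit(232,312,165,225,.003,.02)
fit(232,312,165,225,.036,.055)
fit(232,312,165,225,.085,.11)
fit(365,460,140,205,.006,.2)
fit(365,460,140,205,.06,.2)
fit(365,460,140,205,.038,.050)
for n,(u,v) in dict(ink=(338,253),stamp=(339,150),mug=(212,264)).items(): print(n,W[v,u])
E
```

```text
146 -2 -4 0 -2 11 13 -3 -2 2 4 -1 -5 1 3 3 3 0 -3 2 0 1 -1 -2 0 2 -1 -1 0
149 -1 4 0 -1 16 17 15 12 12 17 7 5 1 -1 -1 -1 1 -1 2 -3 -5 0 0 0 -5 -2 -1 -1
152 2 1 0 13 11 10 11 10 12 11 11 9 10 12 29 33 1 0 -1 1 0 0 2 1 -1 0 0 2
155 2 -1 -3 11 15 11 9 13 13 11 12 14 8 18 12 38 30 7 13 12 0 1 0 1 -2 2 0 -3
158 -1 -4 2 41 42 15 14 9 11 13 15 10 9 14 15 37 32 9 10 15 11 11 13 10 -1 2 1 0
161 -4 1 -4 40 44 37 13 14 8 12 13 15 13 33 14 44 29 11 13 10 14 12 14 12 11 9 1 0
164 1 1 1 33 45 38 39 31 38 40 38 10 12 30 11 44 31 11 16 14 15 15 13 13 10 10 0 3
167 0 1 12 11 14 19 15 15 67 63 50 49 44 35 38 9 32 9 16 10 16 12 12 6 9 10 0 4
170 4 6 16 21 17 16 13 15 95 92 83 61 60 63 56 53 43 33 41 38 38 14 14 11 10 14 1 0
173 8 5 12 17 17 20 18 16 115 117 113 108 18 16 17 57 63 60 62 51 47 38 35 33 39 44 2 3
176 0 2 18 37 44 44 45 41 21 146 142 142 22 18 18 19 15 18 16 82 75 68 12 31 44 34 40 -4
179 0 8 11 10 15 13 18 29 40 45 142 139 20 17 23 21 17 17 16 103 105 95 91 21 36 34 0 3
182 0 13 13 10 13 15 12 15 15 10 19 27 33 43 42 45 25 22 22 19 143 137 122 16 22 0 1 0
185 3 -2 10 9 11 17 13 11 11 10 1
[... 943 characters left out ...]
.794189453125, -216.70594787597656), (176.88796997070312, 274.503662109375), 0.9881588816642761) [[526.0, -81.0], [531.0, -355.0], [708.0, -352.0], [703.0, -78.0]] 0.015320286153995166
292 ((590.792236328125, -204.49325561523438), (118.1504135131836, 50.847537994384766), 78.65052795410156) [[554.0, -257.0], [604.0, -267.0], [627.0, -152.0], [577.0, -142.0]] 0.10894285245868429
327 ((628.523193359375, -211.25543212890625), (205.06109619140625, 91.93962860107422), 78.26691436767578) [[563.0, -302.0], [653.0, -321.0], [694.0, -120.0], [604.0, -102.0]] 0.042961456516973584
ink [ 0.38442027 -0.00270363  0.08444028]
stamp [ 0.66939754 -0.00227268  0.05706334]
mug [0.34626356 0.34329846 0.03129372]
```

View pics/c1.png

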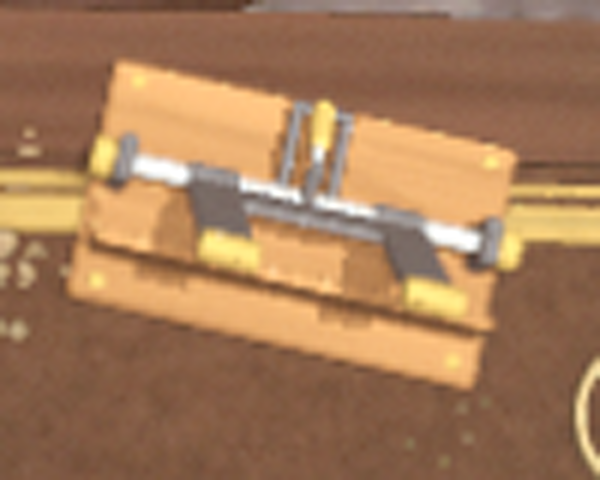

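View pics/c2.png

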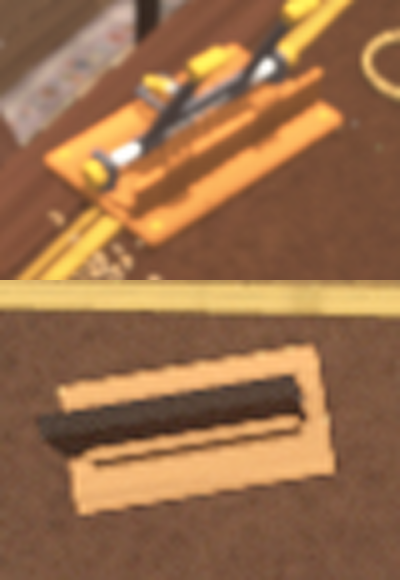

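```bash
cat >> h.py <<'E'
def go(p,Rt):
    "shift mm / turn deg in tool axes from now"
    s=state(); R0=R.from_quat(s['eef_rot']); 
    t=R0.inv().apply(np.array(p)-s['ee_pos'])*1000; a=(R0.inv()*Rt).as_rotvec(degrees=True)
    print('t',t.round(1),'ang',a.round(2),'dist',np.linalg.norm(t).round(0),'turn',np.linalg.norm(a).round(1))
def px(c,uv,z):
    K=np.array([[c['fx'],0,c['cx']],[0,c['fy'],c['cy']],[0,0,1.]])
    q=cv2.undistortPoints(np.array(uv,float).reshape(-1,1,2),K,np.array([c['k1'],0,0,0.])).reshape(-1,2)
    M=np.linalg.inv(c['world_to_cam']); d=np.c_[q,np.ones(len(q))]@M[:3,:3].T; o=M[:3,3]
    return o+d*((z-o[2])/d[:,2])[:,None]
E
python3 - <<'E'
from h import *
c=capture('top')
f=lambda L:[(362+(a+.5)/6-.5,135+(b+.5)/6-.5) for a,b in L]
print('base',px(c,f([(115,62),(517,155),(70,297),(473,387)]),.012).round(4).tolist())
print('rod',px(c,f([(103,155),(511,250)]),.030).round(4).tolist())
W=np.load('pics/t1.npy').reshape(400,640,3)
p=W[140:205,365:460].reshape(-1,3)
# lip: iterate line
def frame(yaw): return np.array([np.cos(yaw),np.sin(yaw)]),np.array([-np.sin(yaw),np.cos(yaw)])
q=p[(p[:,2]>.038)&(p[:,2]<.05)]; 
l=q[(q[:,0]-(.615+(q[:,1]+.2)*.2)<-.02)]
vx,vy,x0,y0=cv2.fitLine((l[:,:2]).astype(np.float32),cv2.DIST_HUBER,0,.001,.001).ravel()
print('lip',vx/vy,x0,y0,len(l),'x at y=-.2115',x0+(-.2115-y0)*vx/vy, l[:,1].min(),l[:,1].max())
r=p[p[:,2]>.128]; 
for s in (r[r[:,1]>-.21],r[r[:,1]<-.21]): print('roller',np.median(s,0),s[:,2].max(),len(s))
g=lambda L:[(232+(a+.5)/5-.5,165+(b-280+.5)/5-.5) for a,b in L]
print('foot',px(c,g([(58,390),(318,347),(80,513),(335,470)]),.006).round(4).tolist())
print('nb top',px(c,g([(38,413),(52,450),(296,378),(303,415)]),.096).round(4).tolist())
print('stamp',px(c,[(339,143)],.06))
E
```

```text
base [[0.6988, -0.1249, 0.012], [0.6574, -0.3199, 0.012], [0.5831, -0.1033, 0.012], [0.5437, -0.296, 0.012]]
rod [[0.6484, -0.1166, 0.03], [0.6069, -0.3104, 0.03]]
lip 0.20872346 0.5899297 -0.18373221 134 x at y=-.2115 0.5841339 -0.29449323192041615 -0.10962241133538551
roller [ 0.58033619 -0.15487886  0.14067439] 0.1465331271744177 57
roller [ 0.56240525 -0.24426962  0.13922548] 0.14697843662875276 56
foot [[0.5694, 0.2702, 0.006], [0.5974, 0.1207, 0.006], [0.4983, 0.2543, 0.006], [0.5261, 0.1089, 0.006]]
nb top [[0.5418, 0.2634, 0.096], [0.522, 0.2549, 0.096], [0.5634, 0.1261, 0.096], [0.5435, 0.1217, 0.096]]
stamp [[ 0.68868406 -0.00189345  0.06      ]]
```

```bash
cat >> h.py <<'E'
def down(yaw): # tool x along yaw
    y=np.radians(yaw); return R.from_matrix(np.array([[np.cos(y),np.sin(y),0],[np.sin(y),-np.cos(y),0],[0,0,-1]]).T.T)
H=np.array([.6255,-.212,.030]); YS=-12.
EX=np.array([np.cos(np.radians(YS)),np.sin(np.radians(YS)),0]); EY=np.array([-EX[1],EX[0],0])
E
python3 - <<'E'
from h import *
p=H-.095*EX; p[2]=.16; go(p,down(YS)); print(p)
E
```

```text
t [ 444.  -198.2   71.1] ang [-0.09  0.   30.49] dist 491.0 turn 30.5
[ 0.53257598 -0.19224839  0.16      ]
```

Request:
jog_arm --steps '[{"translation": [37, -16, 0], "angular": [0, 0, 3], "gripper": 0}, {"translation": [74, -33, 0], "angular": [0, 0, 6], "gripper": 0}, {"translation": [111, -50, 0], "angular": [0, 0, 9], "gripper": 0}, {"translation": [148, -66, 0], "angular": [0, 0, 12], "gripper": 0}, {"translation": [185, -82, 0], "angular": [0, 0, 15], "gripper": 0}, {"translation": [222, -99, 0], "angular": [0, 0, 18], "gripper": 0}, {"translation": [259, -115, 0], "angular": [0, 0, 21], "gripper": 0}, {"translation": [296, -132, 0], "angular": [0, 0, 24], "gripper": 0}, {"translation": [333, -149, 0], "angular": [0, 0, 27], "gripper": 0}, {"translation": [370, -165, 0], "angular": [0, 0, 30.5], "gripper": 0}]'

```text
time_s: 0.98
ee_pos: [0.4741, -0.2459, 0.2312]
eef_rot: [0.994, -0.106, -0.0, -0.0]
ft_force: [0.1, -0.9, 0.2]
grip_width: 0.0855
gripper_force: 0.0
```

```bash
python3 - <<'E'
from h import *
p=H-.095*EX; p[2]=.097; go(p,down(YS)); s=state(); print(s['ft_force'],s['ee_pos'])
snap('wrist','w1.png'); snap('scene','s2.png')
a=cv2.imread('pics/w1.png')
E
```

```text
t [ 46.  -64.7 134.2] ang [-0.01  0.02 -0.15] dist 156.0 turn 0.2
[ 0.14593261 -0.89023253  0.15838506] [ 0.47405125 -0.24585553  0.23120285]
```

View pics/w1.png

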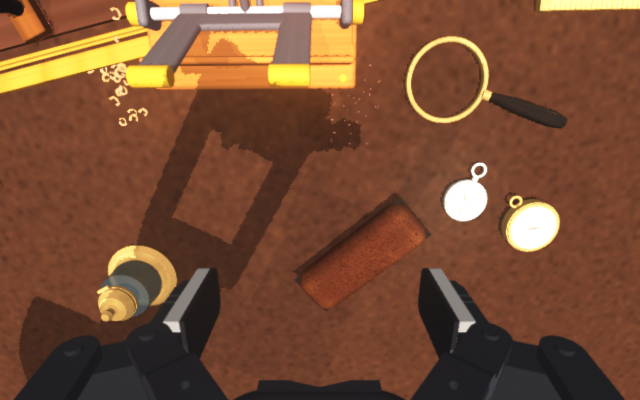

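```bash
python3 - <<'E'
from h import *
W=np.load('pics/w1.npy')
def rel(p): d=p-H; return np.round([d@EX*1000,d@EY*1000,p[2]*1000],1)
for n,(u,v) in dict(rL=(152,74),rR=(278,72),rod=(247,12),rodL=(155,13),rodR=(345,11),lip=(215,70),lipR=(330,72)).items():
    q=W[v-2:v+3,u-5:u+6].reshape(-1,3); print(n,rel(np.nanmedian(q,0)))
E
```

```text
rL [-51.5  41.1 141.5]
rR [-50.9 -38.5 141.5]
rod [ 1.6 -2.3 36.8]
rodL [ 1.9 79.1 35.3]
rodR [  0.7 -86.2  44. ]
lip [-45.   37.   12.6]
lipR [-47.3 -74.8  12.4]
```

Request:
jog_arm --steps '[{"translation": [15, -22, 25], "angular": [0, 0, 0], "gripper": 0}, {"translation": [30, -43, 50], "angular": [0, 0, 0], "gripper": 0}, {"translation": [46, -64.5, 70], "angular": [0, 0, 0], "gripper": 0}, {"translation": [46, -64.5, 100], "angular": [0, 0, 0], "gripper": 0}, {"translation": [46, -64.5, 125], "angular": [0, 0, 0], "gripper": 0}, {"translation": [46, -64.5, 134], "angular": [0, 0, 0], "gripper": 0}, {"translation": [46, -64.5, 134], "angular": [0, 0, 0], "gripper": 0}]'

```text
time_s: 1.67
ee_pos: [0.5293, -0.1937, 0.0946]
eef_rot: [0.995, -0.105, -0.003, -0.001]
ft_force: [0.2, -0.0, 0.5]
grip_width: 0.0852
gripper_force: 0.0
```

Request:
jog_arm --steps '[{"translation": [8, 0, 0], "angular": [0, 0, 0], "gripper": 0}, {"translation": [14, 0, 0], "angular": [0, 0, 0], "gripper": 0}, {"translation": [18, 0, 0], "angular": [0, 0, 0], "gripper": 0}, {"translation": [22, 0, 0], "angular": [0, 0, 0], "gripper": 0}, {"translation": [25, 0, 0], "angular": [0, 0, 0], "gripper": 0}, {"translation": [28, 0, 0], "angular": [0, 0, 0], "gripper": 0}, {"translation": [31, 0, 0], "angular": [0, 0, 0], "gripper": 0}, {"translation": [34, 0, 0], "angular": [0, 0, 0], "gripper": 0}]'

```text
time_s: 2.33
ee_pos: [0.563, -0.2013, 0.0971]
eef_rot: [0.995, -0.104, -0.002, 0.0]
ft_force: [-6.9, -1.8, 1.1]
grip_width: 0.0851
gripper_force: 3.0
```

Request:
jog_arm --steps '[{"translation": [3, 0, 0], "angular": [0, 0, 0], "gripper": 0}, {"translation": [6, 0, 0], "angular": [0, 0, 0], "gripper": 0}, {"translation": [9, 0, 0], "angular": [0, 0, 0], "gripper": 0}, {"translation": [12, 0, 0], "angular": [0, 0, 0], "gripper": 0}, {"translation": [15, 0, 0], "angular": [0, 0, 0], "gripper": 0}, {"translation": [18, 0, 0], "angular": [0, 0, 0], "gripper": 0}]'

```text
time_s: 2.83
ee_pos: [0.5809, -0.2052, 0.0972]
eef_rot: [0.995, -0.104, -0.002, 0.0]
ft_force: [-6.0, -0.6, -0.1]
grip_width: 0.0853
gripper_force: 2.6
```

Request:
jog_arm --steps '[{"translation": [3, 0, 0], "angular": [0, 0, 0], "gripper": 0}, {"translation": [6, 0, 0], "angular": [0, 0, 0], "gripper": 0}, {"translation": [9, 0, 0], "angular": [0, 0, 0], "gripper": 0}, {"translation": [12, 0, 0], "angular": [0, 0, 0], "gripper": 0}, {"translation": [15, 0, 0], "angular": [0, 0, 0], "gripper": 0}, {"translation": [18, 0, 0], "angular": [0, 0, 0], "gripper": 0}, {"translation": [21, 0, 0], "angular": [0, 0, 0], "gripper": 0}, {"translation": [24, 0, 0], "angular": [0, 0, 0], "gripper": 0}]'

```text
time_s: 3.5
ee_pos: [0.6059, -0.2102, 0.0974]
eef_rot: [0.995, -0.105, -0.0, 0.0]
ft_force: [-3.0, -0.2, 0.2]
grip_width: 0.0851
gripper_force: 0.0
```

Request:
jog_arm --steps '[{"translation": [3, 0, 0], "angular": [0, 0, 0], "gripper": 0}, {"translation": [6, 0, 0], "angular": [0, 0, 0], "gripper": 0}, {"translation": [9, 0, 0], "angular": [0, 0, 0], "gripper": 0}, {"translation": [12, 0, 0], "angular": [0, 0, 0], "gripper": 0}, {"translation": [14, 0, 0], "angular": [0, 0, 0], "gripper": 0}, {"translation": [16, 0, 0], "angular": [0, 0, 0], "gripper": 0}]'

```text
time_s: 4.0
ee_pos: [0.622, -0.2134, 0.0973]
eef_rot: [0.995, -0.105, 0.0, -0.0]
ft_force: [-2.6, -0.5, 0.7]
grip_width: 0.0854
gripper_force: 0.0
```

Request:
jog_arm --steps '[{"translation": [2, 0, 0], "angular": [0, 0, 0], "gripper": 0}, {"translation": [4, 0, 0], "angular": [0, 0, 0], "gripper": 0}, {"translation": [6, 0, 0], "angular": [0, 0, 0], "gripper": 0}]'

```text
time_s: 4.25
ee_pos: [0.6272, -0.2144, 0.097]
eef_rot: [0.995, -0.105, -0.0, -0.0]
ft_force: [-1.9, 0.2, -0.8]
grip_width: 0.0858
gripper_force: 0.9
```

Request:
jog_arm --steps '[{"translation": [1.5, 0, 0], "angular": [0, 0, 0], "gripper": 0}, {"translation": [3, 0, 0], "angular": [0, 0, 0], "gripper": 0}]'

```text
time_s: 4.42
ee_pos: [0.6305, -0.2151, 0.0972]
eef_rot: [0.995, -0.105, 0.0, -0.0]
ft_force: [-1.4, -0.4, -0.4]
grip_width: 0.0855
gripper_force: 0.5
```

Request:
jog_arm --steps '[{"translation": [1.5, 0, 0], "angular": [0, 0, 0], "gripper": 0}, {"translation": [3, 0, 0], "angular": [0, 0, 0], "gripper": 0}]'

```text
time_s: 4.58
ee_pos: [0.6337, -0.2159, 0.0975]
eef_rot: [0.995, -0.105, 0.001, 0.0]
ft_force: [-0.9, -0.3, -0.6]
grip_width: 0.0853
gripper_force: 0.2
```

```bash
python3 - <<'E'
from h import *
snap('wrist','w2.png'); W=np.load('pics/w2.npy')
s=state();print(s['ft_force'])
d=(W-H); X=d@EX*1000; Y=d@EY*1000; Z=W[...,2]*1000
m=(abs(Y)<62)&(abs(Y)>30)&(X>5)&(X<75)&(Z>45)
for z in range(50,156,10):
    k=m&(Z>z)&(Z<=z+10); print(z,k.sum(),np.nanmedian(X[k]).round(1) if k.sum() else '')
E
```

```text
[ 0.5521585  -0.58202639 -0.45278677]
50 227 12.0
60 398 14.1
70 365 17.0
80 435 19.7
90 534 22.3
100 639 25.1
110 867 27.6
120 1013 29.6
130 1149 16.4
140 6854 36.2
150 6069 30.9
```

View pics/w2.png

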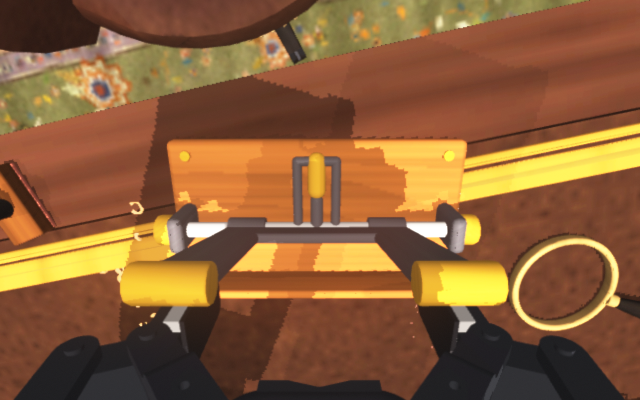

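Request:
jog_arm --steps '[{"translation": [1.5, 0, 0], "angular": [0, 0, 0], "gripper": 0}, {"translation": [3, 0, 0], "angular": [0, 0, 0], "gripper": 0}]'

```text
time_s: 4.8
ee_pos: [0.6366, -0.2166, 0.0976]
eef_rot: [0.995, -0.105, 0.001, 0.0]
ft_force: [-0.4, 0.3, -0.1]
grip_width: 0.0857
gripper_force: 0.0
```

```bash
cat >> h.py <<'E'
def fork(fn):
    snap('wrist',fn); W=np.load('pics/'+fn[:-4]+'.npy'); s=state()
    d=(W-H); X=d@EX*1000; Y=d@EY*1000; Z=W[...,2]*1000
    m=(abs(Y)<56)&(abs(Y)>34)&(X>-20)&(X<90)
    zz=[];xx=[]
    for z in range(50,130,10):
        k=m&(Z>z)&(Z<=z+10)
        if k.sum()>40: zz.append(z+5); xx.append(np.nanmedian(X[k]))
    f=np.polyfit(zz,xx,1); print('tilt',np.arctan(f[0]).round(3),'x at z=108',np.polyval(f,108).round(1),s['ft_force'].round(1))
E
python3 -c "
from h import *
fork('w3.png')"
```

```text
tilt 0.107 x at z=108 23.2 [ 0.1 -1.5  0.2]
```

Request:
jog_arm --steps '[{"translation": [1.5, 0, 0], "angular": [0, 0, 0], "gripper": 0}, {"translation": [3, 0, 0], "angular": [0, 0, 0], "gripper": 0}]'

```text
time_s: 5.02
ee_pos: [0.6393, -0.2172, 0.0974]
eef_rot: [0.995, -0.105, 0.0, 0.0]
ft_force: [0.4, 0.2, -0.1]
grip_width: 0.0852
gripper_force: 0.0
```

```bash
sed -i 's/(abs(Y)<56)&(abs(Y)>34)&(X>-20)/(abs(Y)<62)\&(abs(Y)>30)\&(X>5)/' h.py
python3 -c "
from h import *
fork('w4.png')"
```

```text
tilt 0.095 x at z=108 26.9 [ 1.  -0.2 -0.1]
```

```bash
python3 - <<'E'
from h import *
for n in ('w2','w3','w4'):
    W=np.load(f'pics/{n}.npy'); a=cv2.imread(f'pics/{n}.png').astype(int)
    d=(W-H); X=d@EX*1000; Y=d@EY*1000; Z=W[...,2]*1000
    k=(a[...,2]>170)&(a[...,0]<80)&(Z>115)&(abs(Y)<70)
    print(n,k.sum(),np.nanmedian(X[k]).round(1),np.nanmedian(Z[k]).round(1),np.nanpercentile(Z[k],98).round(1))
E
```

```text
w2 6383 36.3 149.8 151.9
w3 6427 41.4 148.3 150.3
w4 6190 53.4 143.7 145.8
```

Request:
jog_arm --steps '[{"translation": [-10, 0, 0], "angular": [0, 0, 0], "gripper": 0}, {"translation": [-35, 0, 0], "angular": [0, 0, 0], "gripper": 0}, {"translation": [-70, 0, -20], "angular": [0, 0, 0], "gripper": 0}, {"translation": [-100, 0, -50], "angular": [0, 0, 0], "gripper": 0}, {"translation": [-110, -20, -85], "angular": [0, 0, 0], "gripper": 0}, {"translation": [-110, -55, -105], "angular": [0, 0, 0], "gripper": 0}]'

```text
time_s: 5.57
ee_pos: [0.5412, -0.1426, 0.2056]
eef_rot: [0.994, -0.107, 0.001, 0.001]
ft_force: [2.3, -0.8, 0.8]
grip_width: 0.0853
gripper_force: 0.0
```

```bash
python3 - <<'E'
from h import *
fork('w5.png'); s=state(); print(s['joint_pos'],s['ee_pos'])
N=[.5445,.192,.2]
go(N,down(-79.4)); go(N,down(100.6))
E
```

```text
tilt 0.399 x at z=108 32.8 [1.5 4.  2.9]
[-0.4450707   0.28888399  1.54804432  0.00439737  1.2959891   1.3346836 ] [ 0.54511702 -0.13559526  0.20967921]
t [ -69.  -320.2    9.7] ang [-0.42 -0.41 67.36] dist 328.0 turn 67.4
t [ -69.  -320.2    9.7] ang [   0.45   -0.47 -112.64] dist 328.0 turn 112.6
```

Request:
jog_arm --steps '[{"translation": [-7, -32, 0], "angular": [0, 0, -7], "gripper": 0}, {"translation": [-14, -64, 0], "angular": [0, 0, -14], "gripper": 0}, {"translation": [-21, -96, 0], "angular": [0, 0, -21], "gripper": 0}, {"translation": [-28, -128, 0], "angular": [0, 0, -28], "gripper": 0}, {"translation": [-35, -160, 0], "angular": [0, 0, -35], "gripper": 0}, {"translation": [-42, -192, 0], "angular": [0, 0, -42], "gripper": 0}, {"translation": [-49, -224, 0], "angular": [0, 0, -49], "gripper": 0}, {"translation": [-56, -256, 0], "angular": [0, 0, -56], "gripper": 0}, {"translation": [-63, -288, 0], "angular": [0, 0, -63], "gripper": 0}, {"translation": [-69, -320, 0], "angular": [0, 0, -70], "gripper": 0}]'

```text
time_s: 6.45
ee_pos: [0.5417, 0.1887, 0.2023]
eef_rot: [0.873, 0.488, 0.0, 0.0]
ft_force: [0.3, 0.4, -0.2]
grip_width: 0.0852
gripper_force: 0.0
```

```bash
python3 - <<'E'
from h import *
go([.5445,.192,.2],down(100.6))
E
```

```text
t [4.3 0.6 2.3] ang [ 1.000e-02 -1.000e-02 -4.224e+01] dist 5.0 turn 42.2
```

Request:
jog_arm --steps '[{"translation": [4, 0.5, 0], "angular": [0, 0, -7], "gripper": 0}, {"translation": [4, 0.5, 0], "angular": [0, 0, -14], "gripper": 0}, {"translation": [4, 0.5, 0], "angular": [0, 0, -21], "gripper": 0}, {"translation": [4, 0.5, 0], "angular": [0, 0, -28], "gripper": 0}, {"translation": [4, 0.5, 0], "angular": [0, 0, -35], "gripper": 0}, {"translation": [4, 0.5, 0], "angular": [0, 0, -42], "gripper": 0}, {"translation": [4, 0.5, 0], "angular": [0, 0, -42.2], "gripper": 0}, {"translation": [4, 0.5, 0], "angular": [0, 0, -42.2], "gripper": 0}]'

```text
time_s: 7.12
ee_pos: [0.5445, 0.1901, 0.2022]
eef_rot: [0.643, 0.766, 0.0, -0.0]
ft_force: [0.3, -0.6, 0.2]
grip_width: 0.0856
gripper_force: 0.0
```

```bash
python3 - <<'E'
from h import *
snap('wrist','w6.png'); W=np.load('pics/w6.npy')
k=(W[...,2]>.085)&(W[...,2]<.108)&(abs(W[...,0]-.545)<.06)&(abs(W[...,1]-.19)<.11)
p=W[k]; r=cv2.minAreaRect((p[:,:2]*1000).astype(np.float32)); print(len(p),r,cv2.boxPoints(r).round(1).tolist(),np.median(p[:,2]))
print(state()['ee_pos']); go([.5445,.192,.2],down(100.6))
E
```

```text
3186 ((547.3543701171875, 194.470703125), (12.912026405334473, 139.6095733642578), 10.525030136108398) [[528.2999877929688, 261.8999938964844], [553.7999877929688, 124.69999694824219], [566.5, 127.0], [541.0, 264.29998779296875]] 0.09679735757825031
[0.54453718 0.19010425 0.20219698]
t [1.9 0.3 2.2] ang [-0.   -0.   -0.62] dist 3.0 turn 0.6
```

View pics/w6.png

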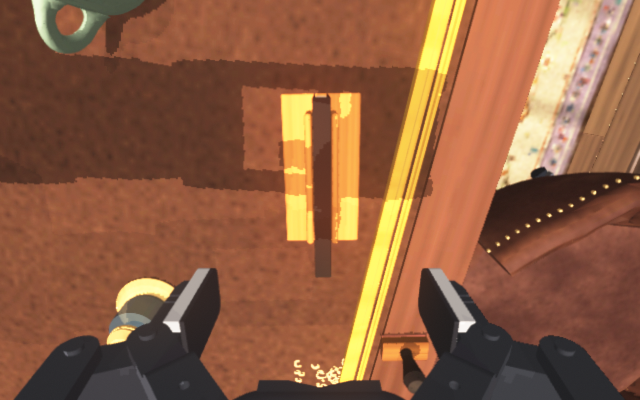

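```bash
python3 - <<'E'
from h import *
go([.5465,.194,.070],down(100.6))
E
```

```text
t [  3.5   2.6 132.2] ang [-0.   -0.   -0.62] dist 132.0 turn 0.6
```

Request:
jog_arm --steps '[{"translation": [3.5, 2.6, 30], "angular": [0, 0, -0.6], "gripper": 0}, {"translation": [3.5, 2.6, 60], "angular": [0, 0, -0.6], "gripper": 0}, {"translation": [3.5, 2.6, 90], "angular": [0, 0, -0.6], "gripper": 0}, {"translation": [3.5, 2.6, 115], "angular": [0, 0, -0.6], "gripper": 0}, {"translation": [3.5, 2.6, 130], "angular": [0, 0, -0.6], "gripper": 0}, {"translation": [3.5, 2.6, 132], "angular": [0, 0, -0.6], "gripper": 100}, {"translation": [3.5, 2.6, 132], "angular": [0, 0, -0.6], "gripper": 160}, {"translation": [3.5, 2.6, 132], "angular": [0, 0, -0.6], "gripper": 190}, {"translation": [3.5, 2.6, 132], "angular": [0, 0, -0.6], "gripper": 230}, {"translation": [3.5, 2.6, 132], "angular": [0, 0, -0.6], "gripper": 255}]' --grip_force 40

```text
time_s: 8.0
ee_pos: [0.5476, 0.1942, 0.0719]
eef_rot: [0.638, 0.77, 0.001, 0.001]
ft_force: [-0.0, 0.4, 0.3]
grip_width: 0.0256
gripper_force: 0.0
```

Request:
jog_arm --steps '[{"translation": [0, 0, 0], "angular": [0, 0, 0], "gripper": 255}, {"translation": [0, 0, 0], "angular": [0, 0, 0], "gripper": 255}, {"translation": [0, 0, 0], "angular": [0, 0, 0], "gripper": 255}, {"translation": [0, 0, 0], "angular": [0, 0, 0], "gripper": 255}]'

```text
time_s: 8.33
ee_pos: [0.5471, 0.1941, 0.0717]
eef_rot: [0.637, 0.77, 0.001, 0.001]
ft_force: [-0.8, -0.2, 6.3]
grip_width: 0.0128
gripper_force: 40.1
```

Request:
jog_arm --steps '[{"translation": [0, 0, -5], "angular": [0, 0, 0], "gripper": 255}, {"translation": [0, 0, -20], "angular": [0, 0, 0], "gripper": 255}, {"translation": [0, 0, -45], "angular": [0, 0, 0], "gripper": 255}, {"translation": [0, 0, -75], "angular": [0, 0, 0], "gripper": 255}, {"translation": [0, 0, -105], "angular": [0, 0, 0], "gripper": 255}, {"translation": [0, 0, -135], "angular": [0, 0, 0], "gripper": 255}, {"translation": [0, 0, -165], "angular": [0, 0, 0], "gripper": 255}, {"translation": [0, 0, -180], "angular": [0, 0, 0], "gripper": 255}, {"translation": [0, 0, -180], "angular": [0, 0, 0], "gripper": 255}]'

```text
time_s: 9.08
ee_pos: [0.5484, 0.1943, 0.255]
eef_rot: [0.637, 0.77, 0.003, 0.003]
ft_force: [0.6, 0.3, -2.0]
grip_width: 0.0127
gripper_force: 39.7
```

```bash
cat >> h.py <<'E'
def tilt(a,yaw=YS): # tool x = EY, leaning back a deg
    a=np.radians(a); y=np.radians(yaw); ex=np.array([np.cos(y),np.sin(y),0]); ey=np.array([-ex[1],ex[0],0]); z=np.array([0,0,1.])
    return R.from_matrix(np.column_stack([ey,np.cos(a)*ex-np.sin(a)*z,-np.sin(a)*ex-np.cos(a)*z]))
def tcp(a,xb,up,yb=0): # bottom-centre at xb (m behind trough centre), up above floor
    a_=np.radians(a); return H-[0,0,.012]-.020*EX+(xb+.0657*np.sin(a_))*EX+yb*EY+[0,0,.0657*np.cos(a_)+up-xb*.268]
E
python3 - <<'E'
from h import *
for n in ('w2','w4','w5'):
    W=np.load(f'pics/{n}.npy'); a=cv2.imread(f'pics/{n}.png').astype(int)
    d=(W-H); X=d@EX*1000; Y=d@EY*1000; Z=W[...,2]*1000
    k=(a[...,2]>170)&(a[...,0]<80)&(Z>115)&(abs(Y)<70)
    for s in (1,-1):
        m=k&(Y*s>0); print(n,s,m.sum(),np.nanpercentile(Y[m],[2,50,98]).round(1),np.nanmedian(X[m]).round(1),np.nanpercentile(Z[m],97).round(1))
print(state()['ee_pos'])
go(tcp(0,.002,.15),tilt(0))
E
```

```text
w2 1 3548 [32.8 45.2 57.5] 35.7 151.9
w2 -1 2835 [-57.  -43.6 -32.1] 36.9 151.6
w4 1 3516 [32.6 44.9 57.4] 52.7 145.7
w4 -1 2674 [-56.8 -42.5 -32. ] 54.2 145.5
w5 1 0 nan nan nan
w5 -1 0 nan nan nan
[0.54838763 0.19431357 0.25504173]
t [-406.6  -17.1   21.9] ang [ 0.47 -0.08 22.79] dist 408.0 turn 22.8
  return np.nanmean(a, axis, out=out, keepdims=keepdims)
  return np.nanmean(a, axis, out=out, keepdims=keepdims)
```

Request:
jog_arm --steps '[{"translation": [-25, -1, 0], "angular": [0, 0, 2], "gripper": 255}, {"translation": [-60, -2, 0], "angular": [0, 0, 4], "gripper": 255}, {"translation": [-98, -4, 0], "angular": [0, 0, 6], "gripper": 255}, {"translation": [-136, -5, 0], "angular": [0, 0, 8.5], "gripper": 255}, {"translation": [-174, -7, 0], "angular": [0, 0, 11], "gripper": 255}, {"translation": [-212, -9, 0], "angular": [0, 0, 13], "gripper": 255}, {"translation": [-250, -10, 0], "angular": [0, 0, 15], "gripper": 255}, {"translation": [-288, -12, 0], "angular": [0, 0, 17], "gripper": 255}, {"translation": [-326, -14, 0], "angular": [0, 0, 19], "gripper": 255}, {"translation": [-360, -15, 0], "angular": [0.5, 0, 22], "gripper": 255}]'

```text
time_s: 9.92
ee_pos: [0.5981, -0.1646, 0.2483]
eef_rot: [0.774, 0.634, -0.004, -0.004]
ft_force: [1.0, -0.1, -1.4]
grip_width: 0.0126
gripper_force: 39.6
```

```bash
sed -i 's/yaw=YS): # tool x/yaw=-11.5): # tool x/' h.py; python3 - <<'E'
from h import *
print(state()['ee_pos'])
go(tcp(8,.002,.06),tilt(8)); go(tcp(8,.002,.012),tilt(8))
E
```

```text
[ 0.5980772  -0.16460443  0.24834339]
t [-40.8  28.6 105.6] ang [7.35 0.08 0.14] dist 117.0 turn 7.4
t [-40.8  29.1 153.5] ang [7.35 0.08 0.14] dist 162.0 turn 7.4
```

Request:
jog_arm --steps '[{"translation": [-20, 0, 0], "angular": [1, 0, 0], "gripper": 255}, {"translation": [-41, 5, 10], "angular": [3, 0, 0], "gripper": 255}, {"translation": [-41, 15, 30], "angular": [5, 0, 0], "gripper": 255}, {"translation": [-41, 25, 60], "angular": [7.3, 0, 0], "gripper": 255}, {"translation": [-41, 28.5, 90], "angular": [7.3, 0, 0], "gripper": 255}, {"translation": [-41, 28.5, 106], "angular": [7.3, 0, 0], "gripper": 255}, {"translation": [-41, 28.5, 106], "angular": [7.3, 0, 0], "gripper": 255}]'

```text
time_s: 10.5
ee_pos: [0.6149, -0.2066, 0.1366]
eef_rot: [0.771, 0.633, -0.046, -0.058]
ft_force: [-1.1, 0.6, -2.2]
grip_width: 0.0129
gripper_force: 39.6
```

```bash
python3 - <<'E'
from h import *
print(state()['ee_pos'],state()['ft_force'])
go(tcp(8,.002,.0),tilt(8))
snap('wrist','w7.png');snap('scene','s3.png')
W=np.load('pics/w7.npy'); d=(W-H+.02*EX); X=d@EX*1000; Y=d@EY*1000; Z=W[...,2]*1000
v=np.array([(X[r,c],Y[r,c],Z[r,c]) for r in range(0,400,8) for c in (300,340)]).round(0); print(v[(v[:,2]>30)][:20].tolist())
E
```

```text
[ 0.61485721 -0.2065625   0.13662398] [-1.14607759  0.61146533 -2.19538177]
t [-3.2 10.6 53.1] ang [-0.48 -0.07  0.29] dist 54.0 turn 0.6
[[-17.0, 92.0, 45.0], [-17.0, 88.0, 45.0], [-17.0, 83.0, 46.0], [-17.0, 78.0, 45.0], [-17.0, 73.0, 46.0], [-17.0, 68.0, 45.0], [-17.0, 62.0, 45.0], [6.0, 71.0, 161.0], [6.0, 69.0, 163.0], [6.0, 66.0, 162.0], [6.0, 63.0, 162.0], [6.0, 61.0, 162.0], [6.0, 58.0, 161.0], [6.0, 55.0, 160.0], [-17.0, 18.0, 46.0], [-17.0, 13.0, 47.0], [-17.0, 7.0, 46.0], [-18.0, 0.0, 45.0], [-17.0, -5.0, 46.0], [-17.0, -12.0, 46.0]]
```

View pics/w7.png

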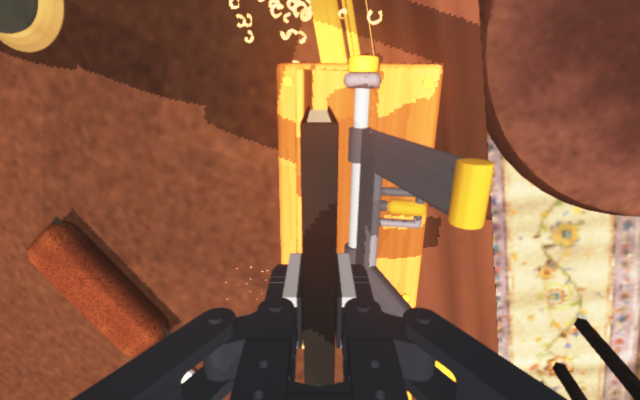

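Request:
jog_arm --steps '[{"translation": [-1, 8, 5], "angular": [0, 0, 0], "gripper": 255}, {"translation": [-3, 10.5, 15], "angular": [-0.4, 0, 0.2], "gripper": 255}, {"translation": [-3, 10.5, 25], "angular": [-0.4, 0, 0.2], "gripper": 255}, {"translation": [-3, 10.5, 35], "angular": [-0.4, 0, 0.2], "gripper": 255}, {"translation": [-3, 10.5, 42], "angular": [-0.4, 0, 0.2], "gripper": 255}, {"translation": [-3, 10.5, 46], "angular": [-0.4, 0, 0.2], "gripper": 255}, {"translation": [-3, 10.5, 46], "angular": [-0.4, 0, 0.2], "gripper": 255}]'

```text
time_s: 11.18
ee_pos: [0.6205, -0.2116, 0.0961]
eef_rot: [0.772, 0.632, -0.042, -0.051]
ft_force: [-1.2, 0.4, -3.2]
grip_width: 0.0128
gripper_force: 39.6
```

```bash
python3 - <<'E'
from h import *
print(state()['ee_pos'],state()['ft_force'])
go(tcp(8,.002,.0),tilt(8))
E
```

```text
[ 0.62047401 -0.21161486  0.09606842] [-1.22045537  0.38894552 -3.16880839]
t [ 0.7 -2.  13.9] ang [0.44 0.1  0.08] dist 14.0 turn 0.5
```

Request:
jog_arm --steps '[{"translation": [0.7, -1, 3], "angular": [0.4, 0, 0], "gripper": 255}, {"translation": [0.7, -2, 6], "angular": [0.4, 0, 0], "gripper": 255}, {"translation": [0.7, -2, 8], "angular": [0.4, 0, 0], "gripper": 255}, {"translation": [0.7, -2, 8], "angular": [0.4, 0, 0], "gripper": 255}]'

```text
time_s: 11.52
ee_pos: [0.619, -0.2107, 0.0892]
eef_rot: [0.772, 0.632, -0.044, -0.052]
ft_force: [0.4, -0.3, -1.8]
grip_width: 0.013
gripper_force: 39.7
```

Request:
jog_arm --steps '[{"translation": [0, 0, 1], "angular": [0, 0, 0], "gripper": 255}, {"translation": [0, 0, 2], "angular": [0, 0, 0], "gripper": 255}, {"translation": [0, 0, 2], "angular": [0, 0, 0], "gripper": 255}]'

```text
time_s: 11.77
ee_pos: [0.6187, -0.2108, 0.0874]
eef_rot: [0.772, 0.632, -0.044, -0.052]
ft_force: [-0.3, 0.9, -1.4]
grip_width: 0.0128
gripper_force: 39.7
```

Request:
jog_arm --steps '[{"translation": [0, 0, 1], "angular": [0, 0, 0], "gripper": 255}, {"translation": [0, 0, 2], "angular": [0, 0, 0], "gripper": 255}, {"translation": [0, 0, 3], "angular": [0, 0, 0], "gripper": 255}]'

```text
time_s: 12.02
ee_pos: [0.6182, -0.2107, 0.0845]
eef_rot: [0.772, 0.632, -0.044, -0.052]
ft_force: [0.6, 0.6, -1.2]
grip_width: 0.0129
gripper_force: 39.7
```

Request:
jog_arm --steps '[{"translation": [0, 0, 0.7], "angular": [0, 0, 0], "gripper": 255}, {"translation": [0, 0, 1.4], "angular": [0, 0, 0], "gripper": 255}]'

```text
time_s: 12.18
ee_pos: [0.6181, -0.2108, 0.0833]
eef_rot: [0.772, 0.632, -0.044, -0.052]
ft_force: [-1.0, -1.0, 3.0]
grip_width: 0.0128
gripper_force: 40.4
```

```bash
python3 - <<'E'
from h import *
print(state()['ee_pos'],state()['ft_force'])
go(tcp(8,.002,.0),tilt(8))
E
```

```text
[ 0.61807408 -0.21084295  0.08331682] [-0.97298544 -1.01683215  3.04260498]
t [ 0.4 -1.2  1. ] ang [0.23 0.15 0.08] dist 2.0 turn 0.3
```

Request:
jog_arm --steps '[{"translation": [0, 0, 0], "angular": [0, 0, 0], "gripper": 215}, {"translation": [0, 0, 0], "angular": [0, 0, 0], "gripper": 208}, {"translation": [0, 0, 0], "angular": [0, 0, 0], "gripper": 200}, {"translation": [0, 0, 0], "angular": [0, 0, 0], "gripper": 192}, {"translation": [0, 0, 0], "angular": [0, 0, 0], "gripper": 184}, {"translation": [0, 0, 0], "angular": [0, 0, 0], "gripper": 176}, {"translation": [0, 0, 0], "angular": [0, 0, 0], "gripper": 168}, {"translation": [0, 0, 0], "angular": [0, 0, 0], "gripper": 160}, {"translation": [0, 0, 0], "angular": [0, 0, 0], "gripper": 150}, {"translation": [0, 0, 0], "angular": [0, 0, 0], "gripper": 140}]' --grip_force 20

```text
time_s: 13.02
ee_pos: [0.6181, -0.2106, 0.0832]
eef_rot: [0.772, 0.632, -0.044, -0.052]
ft_force: [-0.8, 0.1, -0.6]
grip_width: 0.0386
gripper_force: 0.0
```

Request:
jog_arm --steps '[{"translation": [0, 0, 0], "angular": [0, 0, 0], "gripper": 130}, {"translation": [0, 0, 0], "angular": [0, 0, 0], "gripper": 120}, {"translation": [0, 0, 0], "angular": [0, 0, 0], "gripper": 110}, {"translation": [0, 0, 0], "angular": [0, 0, 0], "gripper": 98}, {"translation": [0, 0, 0], "angular": [0, 0, 0], "gripper": 84}, {"translation": [0, 0, 0], "angular": [0, 0, 0], "gripper": 70}, {"translation": [0, 0, 0], "angular": [0, 0, 0], "gripper": 50}, {"translation": [0, 0, 0], "angular": [0, 0, 0], "gripper": 25}, {"translation": [0, 0, 0], "angular": [0, 0, 0], "gripper": 0}, {"translation": [0, 0, 0], "angular": [0, 0, 0], "gripper": 0}]'

```text
time_s: 13.85
ee_pos: [0.618, -0.2106, 0.0831]
eef_rot: [0.772, 0.632, -0.044, -0.052]
ft_force: [-0.1, 0.3, 0.2]
grip_width: 0.0853
gripper_force: 0.0
```

```bash
python3 - <<'E'
from h import *
s=state();print(s['ee_pos'],s['ft_force'])
snap('wrist','w8.png')
E
```

```text
[ 0.61803489 -0.21062231  0.08311628] [-0.10311914  0.27985521  0.17327764]
```

View pics/w8.png

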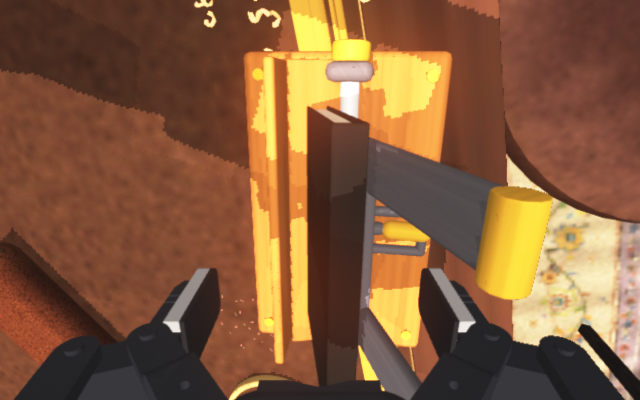

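Request:
jog_arm --steps '[{"translation": [0, 0, -6], "angular": [0, 0, 0], "gripper": 0}, {"translation": [0, 0, -15], "angular": [0, 0, 0], "gripper": 0}, {"translation": [0, 0, -28], "angular": [0, 0, 0], "gripper": 0}, {"translation": [0, 0, -45], "angular": [0, 0, 0], "gripper": 0}, {"translation": [0, 0, -70], "angular": [0, 0, 0], "gripper": 0}, {"translation": [0, 0, -100], "angular": [0, 0, 0], "gripper": 0}, {"translation": [0, 0, -130], "angular": [0, 0, 0], "gripper": 0}, {"translation": [-10, -30, -150], "angular": [0, 0, 0], "gripper": 0}, {"translation": [-60, -60, -150], "angular": [0, 0, 0], "gripper": 0}, {"translation": [-100, -80, -150], "angular": [0, 0, 0], "gripper": 0}]'

```text
time_s: 14.73
ee_pos: [0.5535, -0.281, 0.2452]
eef_rot: [0.771, 0.633, -0.043, -0.049]
ft_force: [1.3, -0.5, -0.0]
grip_width: 0.0853
gripper_force: 0.0
```

```bash
python3 - <<'E'
from h import *
s=state();print(s['ee_pos'],s['ft_force'])
snap('wrist','w9.png');snap('top','t2.png');snap('scene','s4.png')
W=np.load('pics/w9.npy'); d=(W-H+.02*EX); X=d@EX*1000; Y=d@EY*1000; Z=W[...,2]*1000
a=cv2.imread('pics/w9.png').astype(int)
k=(a.max(-1)<75)&(Z>60)&(Z<110)&(X>-5)&(X<55)&(abs(Y)<90)
print('book y range',np.nanpercentile(Y[k],[0.5,99.5]),k.sum())
for z in range(60,110,10):
    m=k&(Z>z)&(Z<z+10)&(abs(Y)<25); print(z,m.sum(),np.median(X[m]) if m.sum() else '')
w=cv2.imread('pics/w9.png'); t=cv2.resize(cv2.imread('pics/t2.png')[120:300,180:480],None,fx=4/3,fy=4/3); s=cv2.resize(cv2.imread('pics/s4.png')[90:190,280:400],(288,240),interpolation=cv2.INTER_CUBIC)
out=np.zeros((580,720,3),np.uint8); out[:240,:400]=t; out[:240,420:708]=s; out[240:560,:512]=cv2.resize(w,(512,320)); cv2.imwrite('pics/m.png',out)
E
```

```text
[ 0.5534758  -0.28095844  0.24519371] [ 1.26493393 -0.52303442 -0.01223943]
book y range [-66.8327546   61.12529707] 4674
60 9 10.60267874098835
70 64 12.485936707740521
80 117 14.92837335857407
90 263 18.012856018819893
100 834 25.319983464588883
```

View pics/m.png

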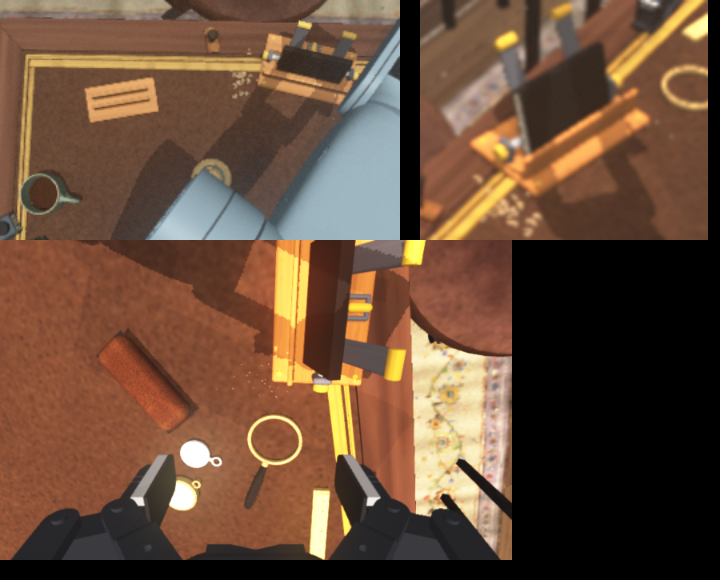

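```bash
python3 - <<'E'
from h import *
for n in ('w9','s4','t2','w8'):
    W=np.load(f'pics/{n}.npy'); d=(W-H+.02*EX); X=d@EX*1000; Y=d@EY*1000; Z=W[...,2]*1000
    a=cv2.imread(f'pics/{n}.png').astype(int)
    k=(a.max(-1)<80)&(Z>30)&(Z<120)&(X>-10)&(X<70)&(abs(Y)<74)
    print(n,k.sum(), 'Y',np.percentile(Y[k],[1,99]).round(0))
    for z in range(40,120,8):
        m=k&(Z>z)&(Z<z+8); 
        if m.sum()>5: print('  ',z+4,m.sum(),np.percentile(X[m],[10,50,90]).round(1))
    g=(a[...,2]>150)&(a[...,0]<90)&(Z>115)&(X>20)&(abs(Y)<70)
    if g.sum()>5: print('  roller X',np.median(X[g])-20,np.percentile(Z[g],95))
E
```

```text
w9 6220 Y [-67.  64.]
   44 199 [2.9 3.9 4.8]
   52 244 [5.1 6.1 7. ]
   60 288 [7.4 8.3 9.1]
   68 355 [ 9.5 10.4 11.3]
   76 431 [11.6 12.5 13.5]
   84 566 [13.8 14.8 15.6]
   92 669 [15.9 16.8 17.7]
   100 931 [18.1 19.3 31.7]
   108 2342 [20.7 25.8 30.8]
   116 7 [57.  58.5 59.4]
  roller X 47.39615040988487 145.5615564250637
s4 944 Y [-69.  62.]
   44 93 [1.5 3.  5. ]
   52 81 [3.3 5.1 7. ]
   60 93 [5.3 7.3 9.2]
   68 88 [ 7.2  9.3 11.4]
   76 95 [ 9.3 11.6 13.7]
   84 99 [11.6 13.7 15.5]
   92 91 [14.  15.8 17.8]
   100 108 [15.7 18.1 25.4]
   108 86 [17.4 20.5 25.9]
  roller X 43.901169554322266 145.67016440463732
t2 961 Y [-67.  69.]
   44 73 [0.7 2.4 4.3]
   52 75 [3.1 5.  6.7]
   60 78 [5.6 7.3 9.1]
   68 67 [ 7.5  9.2 10.7]
   76 90 [ 9.7 11.6 13.5]
   84 78 [12.4 13.7 16.2]
   92 89 [14.  15.8 18. ]
   100 129 [16.4 19.  32.1]
   108 194 [19.1 24.  28.8]
  roller X 47.61325832378746 147.37333724635158
w8 12703 Y [-56.  55.]
   44 211 [2.9 3.2 4.5]
   52 212 [4.7 5.7 6.6]
   60 417 [ 6.9  8.1 33.2]
   68 478 [ 9.2 10.2 35.1]
   76 470 [11.3 12.2 13.1]
   84 572 [13.4 14.4 15.2]
   92 813 [15.7 16.8 58.2]
   100 1813 [18.1 31.2 59.3]
   108 6994 [21.3 26.5 32.2]
   116 580 [60.1 61.4 62. ]
  roller X 47.97427813771918 145.64931844157522
```

```bash
python3 - <<'E'
from h import *
T=H-.02*EX
p=T-.018*EX; p[2]=.2; go(p,tilt(0)); p[2]=.092; go(p,tilt(0))
E
```

```text
t [85.8 25.5 40.1] ang [-7.67  0.2  -0.17] dist 98.0 turn 7.7
t [ 86.2  39.9 147.1] ang [-7.67  0.2  -0.17] dist 175.0 turn 7.7
```

Request:
jog_arm --steps '[{"translation": [28, 8, 10], "angular": [-3, 0, 0], "gripper": 255}, {"translation": [57, 17, 25], "angular": [-6, 0, 0], "gripper": 255}, {"translation": [86, 25.5, 40], "angular": [-7.7, 0, 0], "gripper": 255}, {"translation": [86, 26, 45], "angular": [-7.7, 0, 0], "gripper": 255}, {"translation": [86, 29, 70], "angular": [-7.7, 0, 0], "gripper": 255}, {"translation": [86, 33, 100], "angular": [-7.7, 0, 0], "gripper": 255}, {"translation": [86, 37, 125], "angular": [-7.7, 0, 0], "gripper": 255}, {"translation": [86, 39, 142], "angular": [-7.7, 0, 0], "gripper": 255}, {"translation": [86, 40, 147], "angular": [-7.7, 0, 0], "gripper": 255}, {"translation": [86, 40, 147], "angular": [-7.7, 0, 0], "gripper": 255}]'

```text
time_s: 15.72
ee_pos: [0.5888, -0.2003, 0.0888]
eef_rot: [0.774, 0.634, -0.002, -0.002]
ft_force: [0.4, 1.0, 0.2]
grip_width: 0.0001
gripper_force: 0.0
```

Request:
jog_arm --steps '[{"translation": [0, 4, 0], "angular": [0, 0, 0], "gripper": 255}, {"translation": [0, 8, 0], "angular": [0, 0, 0], "gripper": 255}, {"translation": [0, 11, 0], "angular": [0, 0, 0], "gripper": 255}, {"translation": [0, 13, 0], "angular": [0, 0, 0], "gripper": 255}, {"translation": [0, 15, 0], "angular": [0, 0, 0], "gripper": 255}]'

```text
time_s: 16.13
ee_pos: [0.6047, -0.2046, 0.0912]
eef_rot: [0.774, 0.633, -0.001, 0.001]
ft_force: [-0.1, -0.1, 0.1]
grip_width: -0.0001
gripper_force: 0.0
```

```bash
cat >> h.py <<'E'
def book(n,cam='wrist'):
    snap(cam,n+'.png'); W=np.load(f'pics/{n}.npy'); d=(W-H+.02*EX); X=d@EX*1000; Y=d@EY*1000; Z=W[...,2]*1000
    a=cv2.imread(f'pics/{n}.png').astype(int)
    k=(a.max(-1)<80)&(Z>30)&(Z<120)&(X>-15)&(X<70)&(abs(Y)<74)&(abs(Y)>20)
    for z in range(44,110,8):
        m=k&(Z>z)&(Z<z+8)
        if m.sum()>5: print('  ',z+4,m.sum(),np.percentile(X[m],[10,50,90]).round(1))
    print('Y',np.percentile(Y[k],[1,99]).round(0)); s=state(); print((s['ee_pos']-H+.02*EX)@EX*1000,s['ft_force'].round(1))
E
python3 -c "
from h import *
book('a1')"
```

```text
48 151 [3.8 4.7 5.5]
   56 223 [5.9 6.8 7.6]
   64 321 [8.1 9.  9.8]
   72 452 [10.2 11.1 12. ]
   80 629 [12.4 13.4 14.3]
   88 804 [14.5 15.5 16.4]
   96 947 [16.7 17.6 18.5]
   104 4602 [19.6 24.9 31. ]
   112 20 [21.1 21.4 25.7]
Y [20. 70.]
-1.8151929346025073 [ 0.6 -0.8 -0.2]
```

Not touching yet; push on in small steps.

Request:
jog_arm --steps '[{"translation": [0, 2, 0], "angular": [0, 0, 0], "gripper": 255}, {"translation": [0, 4, 0], "angular": [0, 0, 0], "gripper": 255}, {"translation": [0, 5.5, 0], "angular": [0, 0, 0], "gripper": 255}, {"translation": [0, 7, 0], "angular": [0, 0, 0], "gripper": 255}]'

```text
time_s: 16.52
ee_pos: [0.6108, -0.2057, 0.0902]
eef_rot: [0.774, 0.633, -0.001, 0.0]
ft_force: [0.3, 0.6, 0.7]
grip_width: 0.0004
gripper_force: 0.0
```

Request:
jog_arm --steps '[{"translation": [0, 1.5, 0], "angular": [0, 0, 0], "gripper": 255}, {"translation": [0, 3, 0], "angular": [0, 0, 0], "gripper": 255}]'

```text
time_s: 16.68
ee_pos: [0.6137, -0.2063, 0.0901]
eef_rot: [0.774, 0.633, -0.001, -0.0]
ft_force: [-0.1, 0.1, -1.0]
grip_width: 0.0002
gripper_force: 0.0
```

```bash
python3 -c "
from h import *
book('a2')"
```

```text
48 81 [4.  5.7 6.3]
   56 164 [6.8 7.9 8.9]
   64 279 [ 9.4 10.4 11.3]
   72 400 [11.7 12.9 13.9]
   80 567 [14.4 15.5 16.7]
   88 732 [16.9 18.  19.1]
   96 951 [19.4 20.5 21.6]
   104 4589 [22.8 28.2 34.2]
   112 21 [25.1 56.9 59.3]
Y [-31.  70.]
7.603234256541053 [ 0.6 -0.7 -0.5]
```

Request:
jog_arm --steps '[{"translation": [0, 1.5, 0], "angular": [0, 0, 0], "gripper": 255}, {"translation": [0, 3, 0], "angular": [0, 0, 0], "gripper": 255}, {"translation": [0, 4, 0], "angular": [0, 0, 0], "gripper": 255}]'

```text
time_s: 16.98
ee_pos: [0.6178, -0.2071, 0.0902]
eef_rot: [0.774, 0.633, -0.001, 0.0]
ft_force: [-1.1, 0.6, -0.3]
grip_width: -0.0001
gripper_force: 0.0
```

```bash
python3 -c "
from h import *
book('a3')"
```

```text
48 116 [4.7 6.  7.1]
   56 214 [ 7.7  8.9 10. ]
   64 358 [10.9 12.1 13.4]
   72 552 [13.9 15.2 16.4]
   80 669 [16.9 18.3 19.5]
   88 922 [20.  21.4 22.7]
   96 1087 [23.  24.3 25.5]
   104 4439 [26.8 32.2 38.1]
   112 68 [57.1 58.9 60.9]
Y [-60.  70.]
11.54429832138058 [-0.1 -0.6  0.2]
```

Request:
jog_arm --steps '[{"translation": [0, 1.5, 0], "angular": [0, 0, 0], "gripper": 255}, {"translation": [0, 3, 0], "angular": [0, 0, 0], "gripper": 255}]'

```text
time_s: 17.2
ee_pos: [0.6206, -0.2077, 0.0902]
eef_rot: [0.774, 0.633, -0.001, 0.0]
ft_force: [0.2, -0.4, -1.1]
grip_width: 0.0003
gripper_force: 0.0
```

```bash
python3 -c "
from h import *
book('a4')"
```

```text
48 226 [4.9 6.6 7.9]
   56 314 [ 8.5  9.9 11.3]
   64 467 [11.8 13.4 14.7]
   72 697 [15.3 16.9 18.1]
   80 854 [18.7 20.2 21.7]
   88 1070 [22.2 23.8 25.3]
   96 1254 [25.7 27.2 28.7]
   104 4197 [29.8 34.9 40.7]
Y [-62.  70.]
14.647042904218157 [ 0.3 -0.8  0.2]
```

Request:
jog_arm --steps '[{"translation": [0, 1, 0], "angular": [0, 0, 0], "gripper": 255}, {"translation": [0, 2, 0], "angular": [0, 0, 0], "gripper": 255}]'

```text
time_s: 17.42
ee_pos: [0.6226, -0.2081, 0.0902]
eef_rot: [0.774, 0.633, -0.001, 0.0]
ft_force: [0.3, -0.2, -0.9]
grip_width: 0.0002
gripper_force: 0.0
```

Request:
jog_arm --steps '[{"translation": [0, 0.7, 0], "angular": [0, 0, 0], "gripper": 255}, {"translation": [0, 1.4, 0], "angular": [0, 0, 0], "gripper": 255}]'

```text
time_s: 17.58
ee_pos: [0.6239, -0.2084, 0.0903]
eef_rot: [0.774, 0.633, -0.001, 0.0]
ft_force: [0.5, -1.2, -1.0]
grip_width: 0.0003
gripper_force: 0.0
```

```bash
python3 -c "
from h import *
book('a5')"
```

```text
48 292 [5.5 7.3 9.1]
   56 427 [ 9.7 11.5 13.1]
   64 611 [14.2 15.8 17.4]
   72 915 [18.3 20.1 21.8]
   80 1098 [22.5 24.3 26.1]
   88 1282 [26.7 28.5 30.3]
   96 2657 [31.3 34.4 46.6]
   104 2632 [35.4 38.6 42.5]
   112 10 [54.2 55.1 56. ]
Y [-61.  70.]
17.819980917440997 [ 0.9 -0.2  0.6]
```

Request:
jog_arm --steps '[{"translation": [0, -8, 0], "angular": [0, 0, 0], "gripper": 255}, {"translation": [0, -25, -5], "angular": [0, 0, 0], "gripper": 255}, {"translation": [0, -45, -30], "angular": [0, 0, 0], "gripper": 255}, {"translation": [0, -70, -60], "angular": [0, 0, 0], "gripper": 255}, {"translation": [0, -95, -90], "angular": [0, 0, 0], "gripper": 255}, {"translation": [0, -120, -110], "angular": [0, 0, 0], "gripper": 255}, {"translation": [0, -140, -120], "angular": [0, 0, 0], "gripper": 255}, {"translation": [0, -140, -120], "angular": [0, 0, 0], "gripper": 255}]'

```text
time_s: 18.3
ee_pos: [0.4844, -0.1798, 0.2135]
eef_rot: [0.774, 0.633, -0.001, 0.002]
ft_force: [-0.6, 1.5, -0.2]
grip_width: 0.0
gripper_force: 0.0
```

```bash
python3 -c "
from h import *
book('b1');book('b2','scene')
W=np.load('pics/b2.npy')
w=cv2.imread('pics/b1.png'); s=cv2.resize(cv2.imread('pics/b2.png')[90:190,280:400],(288,240),interpolation=cv2.INTER_CUBIC)
out=np.zeros((560,720,3),np.uint8); out[:240,420:708]=s; out[240:560,:512]=cv2.resize(w,(512,320)); cv2.imwrite('pics/m2.png',out)
"
```

```text
48 827 [5.8 7.7 9.4]
   56 921 [ 9.8 11.7 13.6]
   64 1019 [14.  16.  17.8]
   72 1051 [18.3 20.  21.9]
   80 1189 [22.3 24.3 26.3]
   88 1259 [26.7 28.6 30.5]
   96 1636 [31.  33.3 45. ]
   104 1395 [35.1 37.5 42.5]
Y [-68.  69.]
-123.27714171031096 [ 1.1 -1.1 -0.7]
   48 78 [3.6 6.7 9.4]
   56 72 [ 8.2 10.8 13.3]
   64 77 [12.3 15.1 17.6]
   72 85 [16.1 19.5 22.4]
   80 68 [21.2 23.8 26.3]
   88 82 [24.6 27.6 30.3]
   96 81 [29.  31.7 34.8]
   104 36 [32.3 34.8 37.3]
Y [-69.  62.]
-122.56932175111325 [ 0.7 -0.1  0.4]
```

View pics/m2.png

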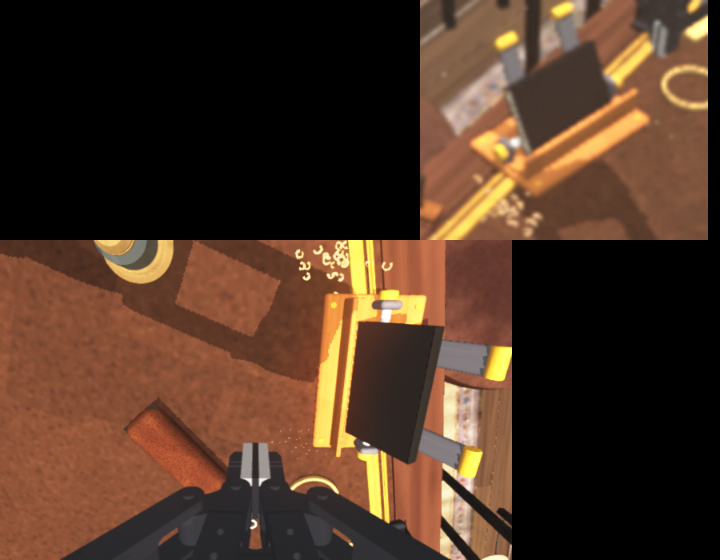

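The notebook now leans at about 28° against both prongs. It is centred, with its ends at y = -68 and +69 mm, and the robot is clear.

```bash
python3 -c "
from h import *
print(finish_job())"
```

```text
the job is handed in; nothing more can be done
None
```

The job is handed in: the rest snapped back to its rear stop with push readings of about 7 N at most, and the black notebook stands on its long edge in the trough, centred and leaning on both prongs; nothing else on the desk was touched.

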